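Set the hold-down pad of a frame-corner press free of screw backlash

ROBOT

A 7-joint arm with a two-finger parallel gripper is mounted at the origin on the work surface. World frame = base frame: x ahead of the robot, y to its left, z up, the work surface at z = 0. Lengths are in mm, angles in rad, forces in N, time in s.
With the tool pointing down it reaches from about 425 to 800 mm from the base axis. Payload 8.3 kg.
Tool frame: the origin (TCP) lies on the centre line of the jaws, within the pads' length; the fingertips stand 25 mm ahead of it and the grasp point (between the pads) lies 6 mm ahead of it (nose_length is the distance from the TCP to the fingertips, in mm); z points along the fingers, y is the line along which they close (so a half turn about z gives the same grasp; the last joint's range is limited). The gripper opens to 85 mm and grips with 20 to 120 N. Pads are 22 mm wide; open, the fingers measure 114 mm over their backs; the gripper's body (76 mm by 85 mm) begins 54 mm behind the grasp point. The pads swing forward as they close: fully open they stand 13 mm farther back than shut.
Start: joints at [-1.214, 0.383, 0.016, 1.37, -0.006, 1.388, -0.046], TCP at [254.686, 570.736, 256.279] pointing down, gripper open.
Joint ranges: [-2.95, 2.95], [-0.25, 2.06], [-1.52, 1.56], [0.18, 2.33], [-1.44, 4.58], [0.02, 2.06], [-3.01, 3.01]. Speed limits (rad/s): [2.39, 2.39, 3.01, 3.01, 3.14, 3.14, 3.14].

INTERFACE

Orientations are given as a unit quaternion [x, y, z, w].
In Python, from workcell import * gives the robot as it stands. Calls block until the motion is done:
- goto(position, orientation): joint-space move of the TCP to a pose.
- move_l(position, orientation=None, speed=150): straight line of the TCP; orientation=None keeps the orientation; speed is the mean speed in mm/s.
- move_j(angles): joint-space move.
- set_gripper(opening, strength=None): opening from 0.0 (shut) to 1.0 (fully open); strength is the grip in N (None keeps the last); returns when the fingers have stopped.
- pause(seconds).
- solve_ik(position, orientation): joint angles nearest the present ones, or None.
- observe(): the state.
- snapshot(name): name is "scene" or "top" or "wrist"; returns a dict with "img" (384x512x3 uint8, blue, green, red), "mtx" (3x3 intrinsics, pixels), "world_from_camera" (4x4, takes a point from camera to world coordinates); the wrist camera has in their place "mount" (4x4, takes a point from camera to tool coordinates, whose origin is the TCP and whose axes are the flange's). Camera axes: x right, y up, looking along -z (the intrinsics and any distortion apply to the point x, -y, -z); pixel columns grow to the right and rows downward; lengths in mm; the calibration is good to about 2 mm. A picture is of the moment at which its call begins: read the wrist's pose just before it. There is no depth.
A pose or a line that the arm cannot do raises PlanningError and nothing moves.
- sign_off(): hands the job in; it is judged then, once.
The state is a dict: "t": time; "qpos": joint angles; "qvel": joint speeds; "joint_torque": joint torques, N m; "tcp_pos": TCP position; "ee_rot": TCP orientation; "wrist_force": force on the tool from outside, world axes, zero at the start; "moment": the same for the moment, N m; "width": opening from 0.0 (shut) to 1.0 (fully open); "grip_force": force on a finger pad.
Only numpy, scipy, OpenCV 4.12 (cv2) and the standard library are available. Lean on these libraries where they do the work, as an engineer would, in place of code of your own. Each camera call takes 0.05 s, during which the arm holds its last target. There are 200 camera calls.

TASK

This bench press joins picture-frame corners, and the corner in its fences is the next job: set the height of the hold-down pad for it with the handwheel on top. Wind the pad down until it just nips the moulding, gently so that the finish is not dented, then set it half a turn of travel (8 mm) clear of that; the screw has slack, so first wind the pad up well past that height and then come back down to it, leaving the slack taken up in the lowering direction. Let go of the crank at the end, and leave the corner seated in its fences and the things lying around where they are.

Things in the scene. Friction and masses are not known exactly. Their poses are not given: they have to be found in the camera images.
- press: fixed press: steel bed 260 x 300 mm (top 65 mm above the bench) on a green base, 32 mm column, and a green bridge on the column that carries a vertical leadscrew with handwheel. Origin: bench level, 10 mm in +y from under the bed's centre; z up; arm and pad point to its -y. A red-gripped lever, fixed and not needed, sticks out 90 mm at the base's -y side
- wheel_axis (a point): point on the axis of the handwheel, level with crank_mid (280 mm above the bench). Clockwise seen from above lowers the pad, counterclockwise raises it, 16 mm per turn. The wheel (102 mm across, silver, hub top 248 mm above the bench) stays at its height. Force at the crank: about 0.3 N within the slack, 2.5 N lowering, 4.5 N raising, rising steeply as the pad presses on the moulding
- crank_mid (a point): gripping point of the upright black crank handle on the wheel, on the handle's axis, 40 mm from wheel_axis and level with it. The handle is a cylinder 18 mm across, standing from 244 to 292 mm above the bench; it spins freely on its pin, so a gripper holding it can go round the circle without turning
- handwheel (a joint): slack between handwheel and nut, rad. The wheel turns by 1.1 rad between driving the arm one way and the other, and the arm, held by friction, stays put meanwhile. -0.55: slack taken up in the lowering (clockwise) direction; +0.55: in the raising direction. It stays at that end while driving on that way
- head: the green sliding arm on the column with its pad; it only moves up and down (-20 to +30 mm about its built height). Origin: on the vertical through the press origin, level with pad_face
- pad_face (a point): nominal centre of the underside of the red rubber pad (40 mm across) at the end of the arm, fixed to the arm. The rubber is worn: its real face lies anywhere within 0.7 mm above or below this point, so the height at which it touches has to be felt
- corner: loose glued corner of black frame moulding with a gold inner edge: two legs 150 mm long at right angles, 35 wide, 25 high, lying on the bed against two low steel fences, its mitre under the pad. Origin: underside, at the outer tip; the legs run 45 degrees to either side of -y. About 0.35 kg. Over 80 N under the pad dents it; each newton more at the crank is about 16 N more on it
- corner_top (a point): point on the top face of the moulding, on the mitre line, straight under the pad's centre; z up. The pad's nominal clearance is the height of pad_face over this point
- nail_tin: bystander: small open blue tin of nails, 62 x 50 x 24 mm, on the bed beside the column. Origin: centre of underside
- glue: bystander: white glue bottle, 52 mm across, 150 mm high, on the bench. Origin: centre of underside
- square: bystander: try square lying on the bench, wooden stock 110 mm, steel blade 150 mm. Origin: centre of the stock's underside
- offcut: bystander: straight offcut of black moulding, 35 x 170 x 25 mm, lying on the bench. Origin: centre of underside
Mind the look-alikes: they are no part of the job. Of the things like the corner, leave any that is pink; of the rest the larger one is meant.

How it is judged:
By the outcome, as a careful person would: the job done as asked, in the order asked, and still so for the second after the job is handed in, with the robot touching nothing.
It also fails if it takes over 69 s, if anything falls off the work surface, if the arm or the gripper's body presses on something with over 40 N, if the wrist force passes 120 N, or if a joint passes its speed limit or range.

## Working session

There is one attempt and no reset: what is moved stays moved. The work goes in short steps, each a Python script; the robot and the scene stay as the last script left them, time stands still between calls to the robot, and variables do not carry over. Pictures are saved under pics/ and viewed, at most 10 in all, crops included, and the job is handed in when it is done.

```bash
ls; mkdir -p pics; python3 - <<'E'
from workcell import *
import cv2,numpy as np
np.set_printoptions(precision=3,suppress=True)
o=observe();print(o)
for n in("scene","top"):
    s=snapshot(n);cv2.imwrite(f"pics/{n}.png",s["img"]);print(n,s["mtx"],s["world_from_camera"],[k for k in s])
    np.savez(f"{n}.npz",mtx=s["mtx"],T=s["world_from_camera"],img=s["img"])
a=[cv2.imread(f"pics/{n}.png") for n in("scene","top")]
E
```

```text
pics
{'t': 0.0, 'qpos': array([-1.214,  0.384,  0.016,  1.371, -0.006,  1.388, -0.047]), 'qvel': array([ 0.   ,  0.   ,  0.001, -0.001,  0.   , -0.001, -0.001]), 'joint_torque': array([ -0.   , -62.76 ,   0.844, -37.182,   0.016,   0.014,   0.   ]), 'tcp_pos': array([254.556, 570.321, 255.286]), 'ee_rot': array([ 0.208,  0.978, -0.001, -0.   ]), 'wrist_force': array([-0.067,  0.152,  0.253]), 'moment': array([ 0.031, -0.004,  0.034]), 'grip_force': 0.0, 'width': 1.0038120133520665}
scene [[346.93    0.    251.525]
 [  0.    346.93  193.865]
 [  0.      0.      1.   ]] [[ -0.87   -0.297   0.393 878.699]
 [  0.492  -0.559   0.667 610.722]
 [  0.022   0.774   0.633 738.022]
 [  0.      0.      0.      1.   ]] ['img', 'mtx', 'world_from_camera']
top [[497.565   0.    257.919]
 [  0.    497.565 189.446]
 [  0.      0.      1.   ]] [[  -0.007    0.984   -0.178  287.686]
 [  -1.      -0.008   -0.004   27.181]
 [  -0.005    0.178    0.984 1541.309]
 [   0.       0.       0.       1.   ]] ['img', 'mtx', 'world_from_camera']
```

View pics/scene.png

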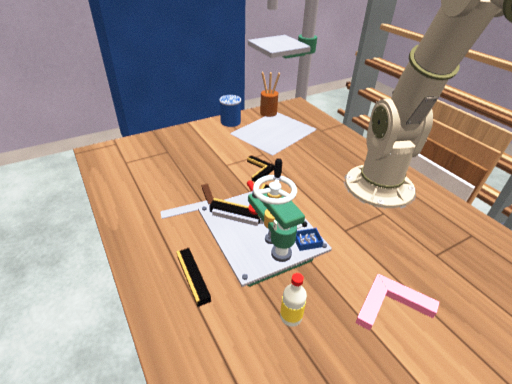

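View pics/top.png

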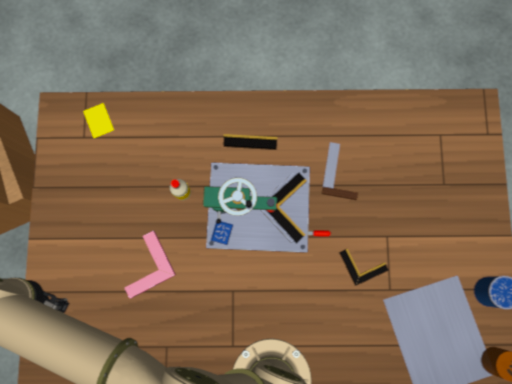

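The scene view shows the press, with the wheel at about (275,190) and the crank at (278,165). In the top view the wheel is at about (237,196), the crank near (249,203), and the larger black corner is on the bed. I'll enlarge both.

```bash
python3 - <<'E'
import cv2,numpy as np
t=np.load("top.npz")["img"];s=np.load("scene.npz")["img"]
a=cv2.resize(t[155:260,195:335],None,fx=5.7,fy=5.7,interpolation=cv2.INTER_CUBIC)
b=cv2.resize(s[150:290,190:340],None,fx=4.2,fy=4.2,interpolation=cv2.INTER_CUBIC)
cv2.imwrite("pics/a.png",a);cv2.imwrite("pics/b.png",b);print(a.shape,b.shape)
E
```

```text
(598, 798, 3) (588, 630, 3)
```

View pics/a.png

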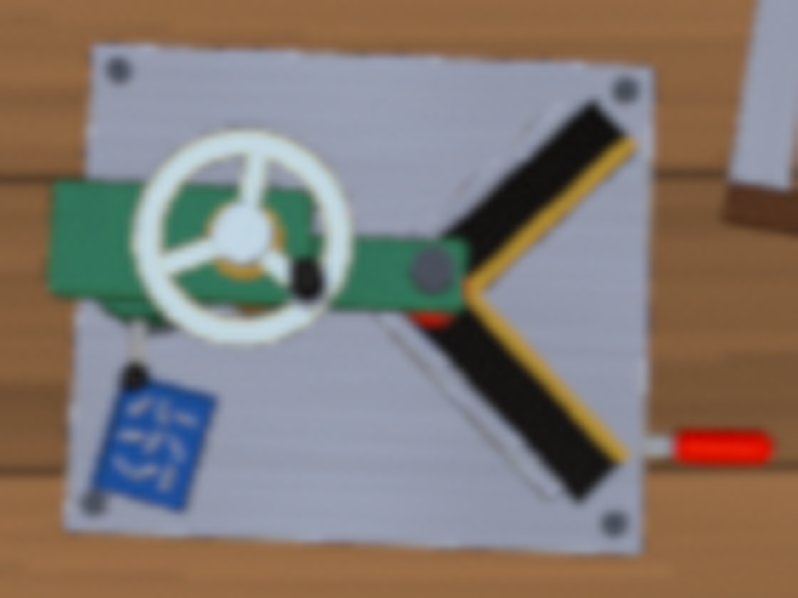

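View pics/b.png

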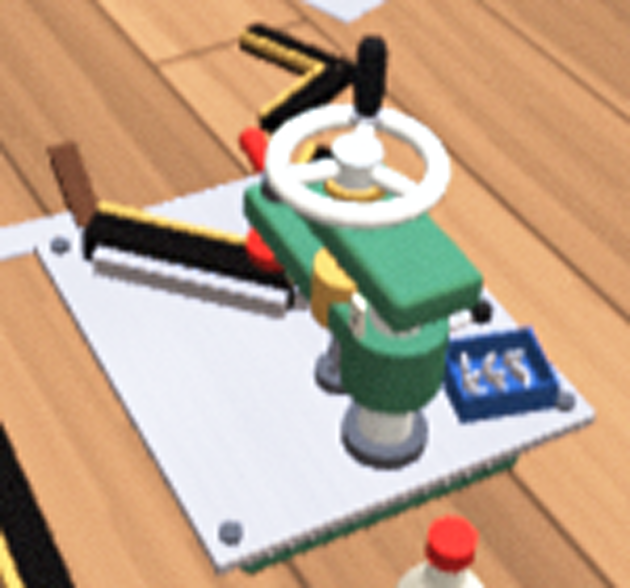

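In crop a, the hub is at about (241,234) and the handle at (307,279). In crop b, the hub top is at (358,148) and the handle runs from (371,42) to (371,110). Next I triangulate these.

```bash
cat > h.py <<'E'
import numpy as np
from scipy.spatial.transform import Rotation as R
def ray(n,uv,z):
    d=np.load(n+".npz");K=d["mtx"];T=d["T"]
    v=np.linalg.inv(K)@[uv[0],uv[1],1];v=T[:3,:3]@[v[0],-v[1],-v[2]]
    p=T[:3,3];return p+v*(z-p[2])/v[2]
A=lambda x,y:(195+(x+.5)/5.7-.5,155+(y+.5)/5.7-.5)
B=lambda x,y:(190+(x+.5)/4.2-.5,150+(y+.5)/4.2-.5)
E
python3 - <<'E'
from h import *
from workcell import *
np.set_printoptions(precision=1,suppress=True)
print("hub top",ray("top",A(241,232),248),ray("scene",B(358,143),248))
print("rimc top",ray("top",A(243,238),238),ray("scene",B(358,163),238))
h1=ray("top",A(307,279),270);h2=ray("scene",B(371,75),268);print("handle",h1,h2,"top",ray("scene",B(371,42),290))
print("bed",[ray("top",A(*p),65) for p in((93,44),(653,67),(641,553),(65,530))])
o=observe();print(R.from_quat(o["ee_rot"]).as_matrix())
x,y=(h1+h2)[:2]/2
for a in np.arange(0,180,30):
    q=(R.from_euler("z",a,degrees=True)*R.from_quat([0,1,0,0])).as_quat()
    s=solve_ik([x,y,330],q);print(a,None if s is None else np.round(s,2))
E
```

```text
hub top [506.1  87.6 248. ] [507.8  86.8 248. ]
rimc top [505.   87.1 238. ] [510.   91.5 238. ]
handle [480.6  56.7 270. ] [482.6  58.5 268. ] top [483.8  57.4 290. ]
bed [array([639.6, 175.3,  65. ]), array([ 624.5, -123.5,   65. ]), array([ 367.1, -110.8,   65. ]), array([381.1, 187.3,  65. ])]
[[-0.9  0.4 -0. ]
 [ 0.4  0.9 -0. ]
 [-0.  -0.  -1. ]]
0 [-0.6  0.   0.5  1.6 -0.   1.5  1.4]
30 [-0.6  0.   0.5  1.6 -0.   1.5  1.9]
60 [-0.6  0.   0.4  1.6 -0.   1.5  2.5]
90 [-0.6  0.   0.4  1.6 -0.   1.5  3. ]
120 [-1.5  0.1  1.4  1.6 -0.1  1.5 -2.7]
150 [-1.5  0.1  1.4  1.6 -0.1  1.5 -2.2]
```

```bash
cat >> h.py <<'E'
from workcell import *
Q=(R.from_euler("z",-135,degrees=True)*R.from_quat([0,1,0,0])).as_quat()
def F(n=3):
    f=[]
    for _ in range(n): f.append(observe()["wrist_force"]);pause(0.01)
    return np.mean(f,0)
E
python3 - <<'E'
from h import *
import cv2
np.set_printoptions(precision=2,suppress=True)
p=observe()["tcp_pos"];goto([482.3,57.8,350],Q);o=observe();print(o["t"],o["qpos"],o["tcp_pos"],F())
move_l([482.3,57.8,287],speed=100);o=observe();print(o["t"],o["tcp_pos"],F(),o["wrist_force"])
s=snapshot("wrist");cv2.imwrite("pics/w.png",s["img"])
E
```

```text
2.15 [-0.76  0.04  0.6   1.59 -0.02  1.52 -0.94] [482.25  59.2  349.67] [ 0.28  0.35 -0.2 ]
2.9583 [482.6   57.87 287.53] [-0.01  0.17 -0.07] [0.15 0.09 0.04]
```

View pics/w.png

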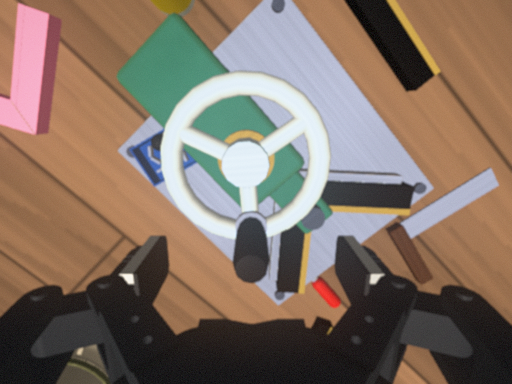

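The handle, with its top at about (251,262), sits centred between the jaws. I close on it and start lowering in small steps.

```bash
cat >> h.py <<'E'
import json
def load(): d=json.load(open("st.json"));return np.array(d["c"]),d["th"]
def save(c,th): json.dump({"c":list(c),"th":th},open("st.json","w"))
u=lambda th:np.array([np.cos(th),np.sin(th)])
def step(c,th,dth,v=60,n=2,g=0.03):
    """turn crank by dth; returns c, th, tangential resist force, radial force, measured angle"""
    th+=dth;move_l([*(c+40*u(th)),287],speed=v)
    f=F(n);r=u(th);t=np.array([-r[1],r[0]])
    fr=f[:2]@r;ft=-(f[:2]@t)*np.sign(dth)
    c=c+g*np.clip(fr,-15,15)*r
    d=observe()["tcp_pos"][:2]-c
    return c,th,ft,fr,np.arctan2(d[1],d[0])
E
python3 - <<'E'
from h import *
np.set_printoptions(precision=2,suppress=True)
set_gripper(0.0,40);pause(.2);o=observe();print(o["t"],o["tcp_pos"],o["width"],o["grip_force"],F())
c=np.array([507.,87.2]);d=o["tcp_pos"][:2]-c;print(np.hypot(*d));th=float(np.arctan2(d[1],d[0]))
c=o["tcp_pos"][:2]-40*u(th)
for i in range(10):
    c,th,ft,fr,m=step(c,th,-0.05);print(round(observe()["t"],2),round(th,3),round((m-th+3)%6.283-3,3),round(ft,2),round(fr,2),c)
save(c,th)
E
```

```text
3.8583 [482.33  57.77 287.12] 0.19615771321962766 38.966495990753174 [-0.7  -0.85  2.99]
38.405600629501485
4.15 -2.318 -0.003 -0.51 0.91 [508.01  88.4 ]
4.42 -2.368 -0.004 -0.64 1.07 [507.98  88.38]
4.68 -2.418 -0.004 -0.49 0.7 [507.97  88.37]
4.95 -2.468 -0.004 -0.68 1.06 [507.94  88.35]
5.22 -2.518 -0.005 -0.61 1.15 [507.91  88.33]
5.48 -2.568 -0.005 -0.46 0.95 [507.89  88.31]
5.75 -2.618 -0.005 -0.4 0.4 [507.88  88.3 ]
6.02 -2.668 -0.005 -0.64 0.64 [507.86  88.3 ]
6.28 -2.718 0.005 1.93 -0.46 [507.88  88.3 ]
6.55 -2.768 -0.0 2.37 -0.32 [507.88  88.3 ]
```

```bash
python3 - <<'E'
import cv2,numpy as np
from workcell import *
d=snapshot("scene")["img"]
s=np.load("scene.npz")["img"]
f=lambda s:cv2.resize(s[180:230,205:275],None,fx=5.6,fy=5.6*1.5,interpolation=cv2.INTER_CUBIC)
cv2.imwrite("pics/p.png",np.hstack([f(s),f(d)]))
E
```

```text
(no output)
```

View pics/p.png

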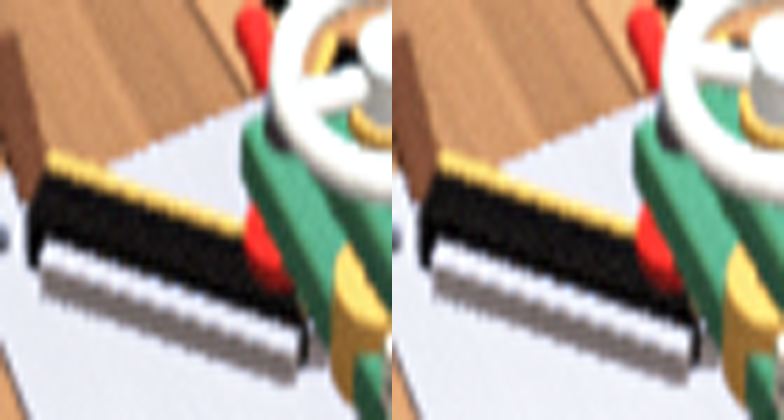

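The pad, seen red, has its left-hand silhouette ending at about crop (245,260), which is roughly scene pixel (248.8,211). It stands slightly above the moulding. I project candidate heights to compare.

```bash
python3 - <<'E'
from h import *
np.set_printoptions(precision=1,suppress=True)
P=ray("top",A(466,287),90);print(P)
d=np.load("scene.npz");K=d["mtx"];T=np.linalg.inv(d["T"])
def proj(p):
    q=T[:3,:3]@p+T[:3,3];q=K@np.array([q[0],-q[1],-q[2]]);return q[:2]/q[2]
print("innercheck", (proj(P)))
for k in (20,25,30):
  C=P[:2]+k*np.array([.05,.9987])
  for z in (90,100,110,120):
    a=np.linspace(0,6.28,180);pts=np.array([proj(np.array([C[0]+20*np.cos(t),C[1]+20*np.sin(t),z])) for t in a])
    i=pts[:,0].argmin();j=pts[:,1].argmax();print(k,z,"left",pts[i],"bottom",pts[j])
E
```

```text
[503.1 -21.4  90. ]
innercheck [252.1 206.9]
20 90 left [248.1 211.2] bottom [255.6 216.1]
20 100 left [248.2 208.5] bottom [255.7 213.4]
20 110 left [248.2 205.8] bottom [255.8 210.7]
20 120 left [248.3 203. ] bottom [255.9 207.9]
25 90 left [248.9 212.3] bottom [256.4 217.2]
25 100 left [249.  209.6] bottom [256.5 214.5]
25 110 left [249.  206.8] bottom [256.7 211.8]
25 120 left [249.1 204.1] bottom [256.8 209. ]
30 90 left [249.7 213.4] bottom [257.3 218.4]
30 100 left [249.8 210.7] bottom [257.4 215.7]
30 110 left [249.9 207.9] bottom [257.5 212.9]
30 120 left [249.9 205.2] bottom [257.6 210.1]
```

```bash
cat > low.py <<'E'
from h import *
np.set_printoptions(precision=2,suppress=True)
c,th=load();fs=[];th0=th
for i in range(110):
    big=th0-th<1.6
    c,th,ft,fr,m=step(c,th,-0.09 if big else -0.05)
    print("%.2f th %.3f %.3f ft %.2f fr %.2f"%(observe()["t"],th,(m-th+3)%6.283-3,ft,fr),c)
    if i>3 and ft>np.median(fs[-8:])+0.9 or ft>4.5:
        f2=F(4);r=u(th);t=np.array([-r[1],r[0]]);ft=f2[:2]@t;print("re",ft)
        if ft>np.median(fs[-8:])+0.9: break
    fs.append(ft)
    if observe()["t"]>38: break
save(c,th)
E
python3 low.py
```

```text
6.87 th -2.858 -0.012 ft 1.01 fr -0.90 [507.91  88.31]
7.13 th -2.948 -0.011 ft 0.75 fr -1.21 [507.95  88.32]
7.40 th -3.038 -0.010 ft 0.69 fr -0.48 [507.96  88.32]
7.67 th -3.128 -0.009 ft 0.81 fr -1.43 [508.    88.32]
7.93 th -3.218 -0.009 ft 0.33 fr 0.02 [508.    88.32]
8.20 th -3.308 -0.009 ft 0.55 fr 0.16 [508.    88.32]
8.47 th -3.398 -0.010 ft 1.04 fr 0.49 [507.98  88.33]
8.73 th -3.488 -0.009 ft 1.26 fr 0.37 [507.97  88.33]
9.00 th -3.578 -0.007 ft 0.49 fr 0.48 [507.96  88.34]
9.27 th -3.668 -0.006 ft 0.87 fr 0.84 [507.94  88.35]
9.53 th -3.758 -0.005 ft 0.87 fr 0.34 [507.93  88.35]
9.80 th -3.848 -0.004 ft 0.25 fr 0.73 [507.91  88.37]
10.07 th -3.938 -0.004 ft 0.75 fr -0.50 [507.92  88.36]
10.33 th -4.028 -0.005 ft 0.84 fr 0.90 [507.91  88.38]
10.60 th -4.118 -0.005 ft 0.68 fr 1.12 [507.89  88.41]
10.87 th -4.208 -0.006 ft 2.09 fr 0.48 [507.88  88.42]
re 1.1982378752725475
11.17 th -4.298 -0.006 ft 1.73 fr 0.83 [507.87  88.44]
re 1.1469485794389993
11.47 th -4.388 -0.007 ft 0.86 fr 0.33 [507.87  88.45]
11.73 th -4.438 -0.004 ft 1.71 fr 1.03 [507.86  88.48]
12.00 th -4.488 -0
[... 1567 characters left out ...]
19.53 th -5.888 -0.006 ft 1.55 fr 0.20 [508.07  88.93]
19.80 th -5.938 -0.006 ft 1.60 fr 0.91 [508.09  88.94]
20.07 th -5.988 -0.007 ft 1.57 fr 1.02 [508.12  88.95]
20.33 th -6.038 -0.007 ft 1.15 fr 0.56 [508.14  88.95]
20.60 th -6.088 -0.006 ft 1.25 fr 1.27 [508.17  88.96]
20.87 th -6.138 -0.005 ft 1.23 fr 1.34 [508.21  88.96]
21.13 th -6.188 -0.003 ft 1.83 fr 0.32 [508.22  88.97]
21.40 th -6.238 -0.002 ft 1.40 fr 1.36 [508.26  88.97]
21.67 th -6.288 -0.002 ft 1.74 fr 0.86 [508.29  88.97]
21.93 th -6.338 -0.002 ft 1.80 fr 0.96 [508.32  88.97]
22.20 th -6.388 0.002 ft 2.66 fr 1.08 [508.35  88.96]
re 1.6805149858581914
22.50 th -6.438 0.018 ft 4.61 fr 1.03 [508.38  88.96]
re 4.184712645232773
```

The nip is at a crank angle of about -6.385 rad, with roughly 40 N on the moulding. Next I wind up past the target height (pad about 5 mm past it) and then come back down to -6.385+π.

```bash
cat > up.py <<'E'
from h import *
np.set_printoptions(precision=2,suppress=True)
c,th=load();tc=-6.385;tt=tc+np.pi
k=0
def run(goal,d):
    global c,th,k
    while abs(goal-th)>1e-6:
        dt=np.sign(goal-th)*min(d,abs(goal-th))
        c,th,ft,fr,m=step(c,th,dt,v=60,g=0.015);k+=1
        if k%3==0 or abs(goal-th)<.2: print("%.2f th %.3f %.3f ft %.2f fr %.2f"%(observe()["t"],th,(m-th+3)%6.283-3,ft,fr),c)
        if ft>15 or abs(fr)>30: print("STOP");save(c,th);raise SystemExit
run(tc+6.2,0.15);pause(.2);run(tt+.15,0.15);run(tt,0.05)
pause(.3);print(observe()["tcp_pos"],F(5));save(c,th)
E
python3 up.py
```

```text
23.33 th -5.988 0.016 ft -0.81 fr -0.03 [508.39  88.96]
24.13 th -5.538 0.011 ft -0.31 fr -0.67 [508.36  88.94]
24.93 th -5.088 -0.008 ft 2.55 fr -1.06 [508.35  88.91]
25.73 th -4.638 0.000 ft 2.81 fr -2.73 [508.34  88.82]
26.53 th -4.188 -0.004 ft 2.45 fr -2.78 [508.39  88.69]
27.33 th -3.738 -0.004 ft 1.59 fr -1.00 [508.44  88.64]
28.13 th -3.288 -0.002 ft 2.05 fr 2.08 [508.4   88.65]
28.93 th -2.838 -0.001 ft 2.39 fr 1.39 [508.31  88.63]
29.73 th -2.388 -0.000 ft 1.87 fr 0.11 [508.27  88.61]
30.53 th -1.938 -0.004 ft 1.98 fr 0.68 [508.25  88.59]
31.33 th -1.488 -0.009 ft 2.29 fr -0.00 [508.25  88.6 ]
32.13 th -1.038 -0.016 ft 1.90 fr -0.97 [508.24  88.63]
32.93 th -0.588 -0.025 ft 1.97 fr -0.44 [508.22  88.65]
33.47 th -0.288 -0.031 ft 2.03 fr -0.20 [508.2   88.66]
33.73 th -0.185 -0.040 ft 2.46 fr 0.09 [508.2   88.66]
34.73 th -0.635 -0.007 ft -0.12 fr 1.20 [508.24  88.64]
35.53 th -1.085 0.002 ft -0.71 fr 2.66 [508.29  88.56]
36.33 th -1.535 0.004 ft 0.12 fr 2.98 [508.31  88.44]
37.13 th -1.985 -0.006 ft 0.86 fr 3.12 [508.28  88.3 ]
37.93 th -2.435 -0.022 ft 0.46 fr 3.15 [508.18  88.19]
38.73 th -2.885 -0.033 ft 0.60 fr 0.41 [508.11  88.15]
39.00 th -3.035 -0.033 ft -0.23 fr 0.31 [508.1   88.15]
39.27 th -3.093 -0.021 ft 0.97 fr 0.42 [508.1   88.15]
39.53 th -3.143 -0.018 ft 0.95 fr -0.03 [508.1   88.15]
39.80 th -3.193 -0.017 ft 1.64 fr -0.50 [508.11  88.15]
40.07 th -3.243 -0.016 ft 1.20 fr -0.72 [508.12  88.15]
[468.13  92.89 286.93] [ 0.48 -1.98  5.13]
```

```bash
python3 - <<'E'
from h import *
import cv2
np.set_printoptions(precision=2,suppress=True)
a=snapshot("wrist")["img"];set_gripper(0.5);pause(.3);o=observe();b=snapshot("wrist")["img"];print(o["t"],o["tcp_pos"],o["wrist_force"],o["width"])
cv2.imwrite("pics/r.png",np.hstack([x[60:320,120:390] for x in(a,b)]))
# rim/spoke shift
g=[cv2.cvtColor(x,cv2.COLOR_BGR2GRAY).astype(np.float32)[70:200,150:350] for x in(a,b)]
print(cv2.phaseCorrelate(*g),np.abs(g[0]-g[1]).mean())
E
```

```text
41.125 [468.28  92.25 286.96] [-0.25 -0.17 -0.15] 0.4982408433953626
((-0.9684479175812157, -0.03497922831442679), 1.037669286939833) 4.507423
```

View pics/r.png

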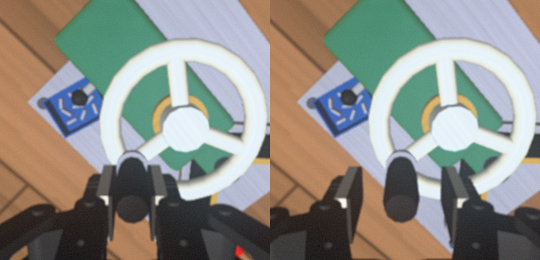

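The fingers are clear of the handle, now at (400,207) in the joined picture. The spokes and handle have not shifted relative to the hub, so I retreat straight up.

```bash
python3 - <<'E'
from h import *
o=observe();x,y,_=o["tcp_pos"];move_l([x,y,390],speed=120);pause(.3);o=observe();print(o["t"],o["tcp_pos"],o["wrist_force"])
import cv2
s=snapshot("top")["img"];t=np.load("top.npz")["img"]
print(cv2.absdiff(s,t)[170:250,270:400].mean())
print(sign_off())
E
```

```text
42.4833 [468.16977952  92.20329945 389.67344146] [-0.31987366 -0.57444669  0.36053383]
5.139647435897436
the job is handed in; nothing more can be done
None
```

I signed the job off at 42.5 s: the pad was felt to nip the moulding at about 40 N, wound up about 5 mm past the set height, and brought back down to 8 mm clear with the slack taken up in lowering. The crank is released and did not visibly shift. The bystanders were not touched, but I did not look closely at the corner's seating afterwards.

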